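# Lift the warmed density cup out of the thermostat and set it on the balance

### The job

The steel density cup sunk in the middle of the block thermostat is warm and has to be weighed, but the beaker, the bottle and the vial in the wells round it leave the fingers no room. First stand all three in the steel tray; only then press the thermostat's lift-out lever right down so that the cup rises, and set the cup upright in the middle of the balance pan. Then put each of the three vessels back, upright and fully down, in the well it came from; keep all four upright throughout, and leave the cup on the pan.

Things in the scene. Friction and masses are not known exactly. Their poses are not given: they have to be found in the camera images.
- cup: the steel density cup with its lid: a closed upright cylinder, 42 mm in diameter, 46 mm tall, 160 g. Origin: centre of its underside, z up. At the start it sits in the thermostat's deep round middle pocket (45 mm in diameter), its lid about 1 mm above the deck; the lever lifts it 22 mm, still upright
- beaker: small clear glass beaker, open at the top, 45 mm in diameter, 57 mm tall, 60 g. Origin: centre of its underside, z up. Starts in one of the three wells round the cup, 14 mm deep in it
- bottle: amber glass reagent bottle: body 36 mm in diameter and straight up to 47 mm, then a shoulder and an aluminium cap 25 mm in diameter; 68 mm tall, 90 g. Origin: centre of its underside, z up. Starts in one of the three wells, 14 mm deep in it
- vial: small whitish glass weighing vial with a narrower neck at the top, 31 mm in diameter up to 18 mm, tapering above that; 42 mm tall, 30 g. Origin: centre of its underside, z up. Starts in one of the three wells, 8 mm deep in it
- thermostat: white block thermostat, 174 x 180 mm, fixed; its deck is 60 mm above the table, a console up to 23 mm higher runs along its rear. Origin: on the table under the centre of the cup's pocket; x to the rear (away from the lever), z up. Well centres in this frame: (0, 54), (0, -54), (-54, 0) mm; which vessel stands in which changes. Wells: 3 mm clearance all round, bevelled mouths 3.5 to 6 mm wider
- lever_pad (a point): centre of the top of the black ribbed pad (28 x 30 mm) of the lift-out lever, which sticks out of the thermostat's front side; 50 mm from the lever's hinge axis. At the start it is 50 mm above the table and 128 mm in front of the pocket's centre; pressed right down it is 22 mm lower and at the same distance to within 2 mm
- lever (a joint): lift-out lever, rad: 0 = up (cup seated), 0.45 = pressed right down (cup raised 22 mm), where it meets a stop. Stiff: takes 3 to 4 N on the pad and stays where it is left
- tray: shallow open steel tray for parking the vessels, 225 x 140 mm, floor 3 mm thick, rim 16 mm high, walls 3 mm. Fixed. Origin: centre of its underside, x along its length, z up
- pan (a point): centre of the top of the balance's round steel pan, 92 mm in diameter, 62 mm above the table (white balance, 210 x 165 mm, its display towards the robot). The balance is fixed
Things that resemble listed ones, but are neither listed nor needed, are in the scene too. Leave any blue look-alike of the bottle alone. What is shaped like the vial but brown is not meant.

How it is judged:
On the way, in this order (a step that is already met when the one before it is completed fails the run):
1. the beaker, the bottle and the vial all stand upright in the steel tray, released, the lever still up (x of beaker in the frame of tray between -0.105 and 0.105 m and y of beaker in the frame of tray between -0.062 and 0.062 m and z of each of beaker, vial, bottle in the frame of tray below 0.01 m and linear speed of each of beaker, vial, bottle below 0.02 m/s and angle between each of beaker, vial, bottle's own z axis and vertical below 0.15 rad and contact force between each of beaker, vial, bottle and the fingers below 0.2 N and x of vial in the frame of tray between -0.105 and 0.105 m and y of vial in the frame of tray between -0.062 and 0.062 m and x of bottle in the frame of tray between -0.105 and 0.105 m and y of bottle in the frame of tray between -0.062 and 0.062 m and value of joint lever below 0.15 rad), for 0.2 s.
2. the lever has been pressed down and the cup stands in the middle of the balance pan, released, while the three vessels stand in the tray (horizontal distance between cup and pan below 0.015 m and z of cup in the frame of pan between -0.005 and 0.005 m and linear speed of each of cup, beaker, vial, bottle below 0.02 m/s and angle between each of cup, beaker, vial, bottle's own z axis and vertical below 0.15 rad and contact force between each of cup, beaker, vial, bottle and the fingers below 0.2 N and value of joint lever above 0.3 rad and x of beaker in the frame of tray between -0.105 and 0.105 m and y of beaker in the frame of tray between -0.062 and 0.062 m and z of each of beaker, vial, bottle in the frame of tray below 0.01 m and x of vial in the frame of tray between -0.105 and 0.105 m and y of vial in the frame of tray between -0.062 and 0.062 m and x of bottle in the frame of tray between -0.105 and 0.105 m and y of bottle in the frame of tray between -0.062 and 0.062 m), for 0.2 s.
At the end, for the whole second after the job is handed in: The cup stands upright on the balance pan within 15 mm of its middle; the beaker, the bottle and the vial stand upright and fully down in the wells they came from, each within 8 mm of where it was at the start; all released and at rest (horizontal distance between cup and pan below 0.015 m and z of cup in the frame of pan between -0.005 and 0.005 m and linear speed of each of cup, beaker, vial, bottle below 0.02 m/s and angle between each of cup, beaker, vial, bottle's own z axis and vertical below 0.15 rad and contact force between each of cup, beaker, vial, bottle and the fingers below 0.2 N and distance of each of beaker, vial, bottle from where it was at the start of the episode below 0.008 m); the robot touches nothing.
It fails at once if the cup is tipped over (more than about 40 degrees) (angle between cup's own z axis and vertical above 0.7 rad).
It fails at once if the beaker is tipped over (more than about 40 degrees) (angle between beaker's own z axis and vertical above 0.7 rad).
It fails at once if the vial is tipped over (more than about 40 degrees) (angle between vial's own z axis and vertical above 0.7 rad).
It fails at once if the bottle is tipped over (more than about 40 degrees) (angle between bottle's own z axis and vertical above 0.7 rad).
It also fails if it takes over 138 s, if anything falls off the work surface, if the arm or the gripper's body presses on something with over 40 N, if the wrist force passes 120 N, or if a joint passes its speed limit or range.

### The arm

A 6-joint arm with a two-finger parallel gripper is mounted at the origin on a cart in front of the work surface, level with it; the furniture and walls round the work are solid. World frame = base frame: x ahead of the robot, y to its left, z up, the work surface at z = 0. Lengths are in m, angles in rad, forces in N, time in s.
With the tool pointing down it reaches from about 0.375 to 0.925 m from the base axis. Payload 5.7 kg.
Tool frame: the origin (TCP) lies midway between the tips of the shut fingers; the grasp point (between the pads) lies bot.grip_depth behind it (bot.grip_depth is the distance from the TCP to the grasp point, in m); z points along the fingers, y is the line along which they close (so a half turn about z gives the same grasp; the last joint's range is limited). The gripper opens to 85 mm and grips with 20 to 120 N. Pads are 22 mm wide; open, the fingers measure 114 mm over their backs; the gripper's body (76 mm by 85 mm) begins 54 mm behind the grasp point. The pads swing forward as they close: fully open they stand 13 mm farther back than shut.
Start: joints at [-1.454, 0.359, 1.51, -0, 1.272, -0.115], TCP at [0.138, -0.584, 0.231] pointing down, gripper open.
Joint ranges: [-2.97, 2.97], [-1.01, 2.36], [0.21, 2.38], [-0.96, 4.11], [0.2, 2.71], [-2.98, 2.98]. Speed limits (rad/s): [2.39, 2.39, 3.14, 3.14, 3.14, 3.14].

### API

Orientations are given as a unit quaternion [x, y, z, w].
In Python, from rig import bot, imaging, job gives the robot as it stands.
- The arm moves only by the tool play_rows, never from a script. Its argument "motion" is a list that holds one entry, the list of rows, each a list of 4 numbers: the shift along the tool's x, y, z in mm, then the turn about the tool's z in rad. In form: [[[tx, ty, tz, spin], ...]]. A call has 1 to 5 rows; each row shifts and turns the commanded pose from where the row before left it, along the tool's axes as they then stand; what a row does not reach is not made up. A row lasts 1/10 s, in which the tool goes at most 50 mm and 8.59 degrees, less where a joint would pass 70% of its speed; a pose out of reach is approached as far as the arm can. A call with a gripper value outside its range is refused whole. "claw" is the closure, from 0 (fully open) to 1 (shut), set as the call begins (left out, the last holds). The fingers move at their own pace and stop on an object; the grip force is fixed at half the most. Time passes only in rows, so rows that do not move let the fingers close. It gives the time, the measured TCP pose, the force, the opening and the grip force at its end, in the units of the state.
- bot.state(): the state, without advancing time (a new reading comes with each control period).
- imaging.capture(name): name is "scene" or "top" or "wrist"; returns the picture (480x640x3 uint8, red, green, blue); there is no depth.
- imaging.camera_params(name): a dict with "intrinsics" (3x3 intrinsics, pixels), "rvec" (rotation vector, rad) and "tvec" (3), from world to camera coordinates, as OpenCV has them. Camera axes: x right, y down, z forward; pixel columns grow to the right and rows downward; lengths in m; the calibration is good to about 2 mm. A picture is of the moment at which its call begins: read the wrist's pose just before it. camera_params takes no time and is no camera call; for the wrist camera it gives the pose at the moment of the call.
- job.close_job(): hands the job in; it is judged then, once.
The state is a dict: "time": time; "q": joint angles; "qd": joint speeds; "joint_torque": joint torques, N m; "position": TCP position; "tcp_rot": TCP orientation; "ft_force": force on the tool from outside, world axes, zero at the start; "moment": the same for the moment, N m; "width": opening from 0.0 (shut) to 1.0 (fully open); "grasp_force": force on a finger pad.
Only numpy, scipy, OpenCV 4.12 (cv2) and the standard library are available. Lean on these libraries where they do the work, as an engineer would, in place of code of your own. Each camera call takes 0.05 s, during which the arm holds its last target. There are 200 camera calls.

## Working session

There is one attempt and no reset: what is moved stays moved. The work goes in short steps, Python scripts to look and compute and a tool call to move; the robot and the scene stay as the last step left them, time stands still between calls to the robot, and variables do not carry over. Pictures are saved under pics/ and viewed, at most 14 in all, crops included, and the job is handed in when it is done.

Besides the shell and the picture viewer there is one more tool, called after "Emit:" as name(argument=value, ...), one argument or row to a line, values as JSON. play_rows: Moves the arm, as the interface text tells. Its arguments: {"type":"object","properties":{"motion":{"type":"array"},"claw":{"type":"number"}},"required":["motion"]}

```bash
mkdir -p pics; cat > h.py <<'E'
import numpy as np, cv2
from rig import bot, imaging, job
def snap(n,f):
    im=imaging.capture(n); cv2.imwrite(f'pics/{f}.png',im[:,:,::-1]); return im
def P(n):
    p=imaging.camera_params(n); R=cv2.Rodrigues(np.array(p['rvec'],float))[0]; return np.array(p['intrinsics'],float),R,np.array(p['tvec'],float).ravel()
def ray(n,uv,z):
    K,R,t=P(n); d=R.T@np.linalg.solve(K,[uv[0],uv[1],1]); c=-R.T@t; return c+d*(z-c[2])/d[2]
def proj(n,X):
    K,R,t=P(n); x=K@(R@np.array(X)+t); return x[:2]/x[2]
E
python3 - <<'E'
from h import *
s=bot.state(); print(s, bot.grip_depth)
for n in('scene','top'): snap(n,n+'0'); K,R,t=P(n); print(n,K.tolist(),-R.T@t, R[2])
E
```

```text
{'time': 0.0, 'q': array([-1.45407776e+00,  3.59508223e-01,  1.51146601e+00,  1.02214471e-05,
        1.27248668e+00, -1.15117001e-01]), 'qd': array([-0.00014999, -0.00028171,  0.00085717, -0.00059064, -0.00042827,
        0.00176259]), 'joint_torque': array([-3.83176357e-04, -5.27608323e+01, -2.78617555e+01, -3.81566142e-04,
        1.32760100e-02,  7.97042645e-06]), 'position': array([ 0.13776344, -0.5832572 ,  0.23043889]), 'tcp_rot': array([ 9.93288794e-01,  1.15656813e-01,  4.13556456e-06, -9.34136220e-04]), 'ft_force': array([-0.00576635, -0.53502507,  0.20993452]), 'moment': array([-0.01802771,  0.03140654, -0.05197586]), 'grasp_force': 0.0, 'width': 1.0043907006941566} 0.0187
scene [[435.3241829594821, 0.0, 323.4523970139914], [0.0, 435.3241829594821, 241.69569058791058], [0.0, 0.0, 1.0]] [0.0917923  0.61475432 0.58458573] [ 0.49033861 -0.63048397 -0.60171257]
top [[491.1064132617885, 0.0, 326.99816087381015], [0.0, 491.1064132617885, 236.32887396318174], [0.0, 0.0, 1.0]] [0.31511896 0.07895725 0.91794103] [ 0.22652175  0.0252506  -0.97367875]
```

View pics/top0.png

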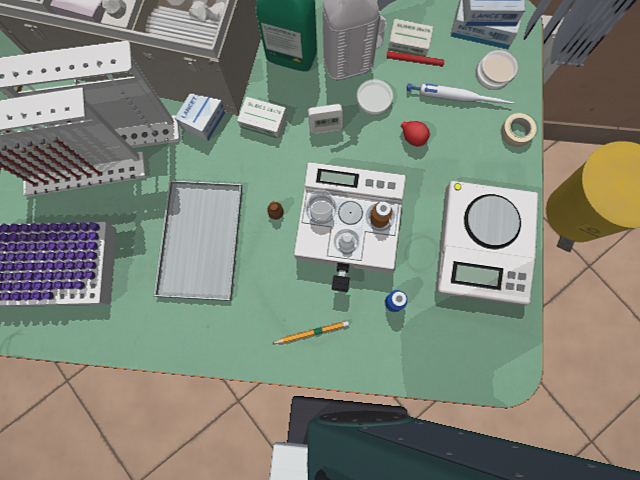

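View pics/scene0.png

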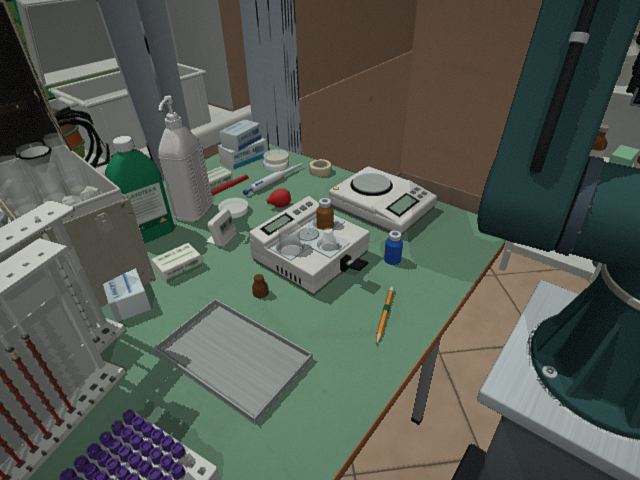

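```bash
python3 - <<'E'
import cv2
im=cv2.imread('pics/top0.png')
cv2.imwrite('pics/c1.png',cv2.resize(im[155:295,290:415],None,fx=4.2,fy=4.2,interpolation=cv2.INTER_CUBIC))
E
```

```text
(no output)
```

View pics/c1.png

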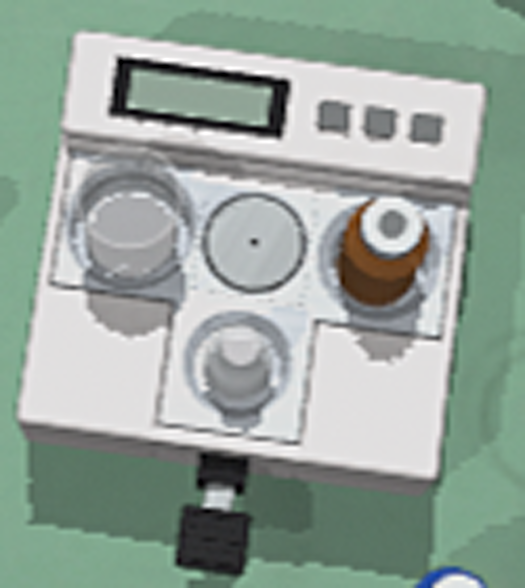

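```bash
python3 - <<'E'
from h import *
from scipy.optimize import least_squares
pts=[((255,242),(0,0,.061)),((240,361),(-.054,0,.06)),((214,535),(-.128,0,.05)),((393,226),(0,-.054,.114))]
px=lambda u:(290+u[0]/4.2,155+u[1]/4.2)
for u,X in pts: print(u,ray('top',px(u),X[2]))
def W(p,X): c,s=np.cos(p[2]),np.sin(p[2]); return [p[0]+c*X[0]-s*X[1],p[1]+s*X[0]+c*X[1],X[2]]
f=lambda p:np.concatenate([proj('top',W(p,X))-px(u) for u,X in pts])
r=least_squares(f,[.5,0,0]); print(r.x,r.fun)
print('deckproj',[(np.array(proj('top',W(r.x,X)))-[290,155])*4.2 for X in [(0,.054,.103),(0,.054,.06),(0,-.054,.06),(-.054,0,.094)]])
# tray rim corners
c=[ray('top',u,.016) for u in [(171.5,182.5),(241.5,184),(232,299.5),(157,297)]]
print(np.array(c),np.mean(c,0)); 
for i in range(4): print(np.linalg.norm(c[i]-c[i-1]))
im=cv2.imread('pics/top0.png')
print('pan',ray('top',(493,220.5),.062), ray('top',(464.5,220),.062),ray('top',(521,220),.062))
for n in [(275,205)]: print('brown',ray('top',n,.04))
print('blue',ray('top',(396,299),.068))
cv2.imwrite('pics/c2.png',cv2.resize(im[175:310,145:250],None,fx=4.2,fy=4.2,interpolation=cv2.INTER_CUBIC))
E
```

```text
(255, 242) [0.56258185 0.06272761 0.061     ]
(240, 361) [0.50976396 0.06448523 0.06      ]
(214, 535) [0.4358594  0.06857058 0.05      ]
(393, 226) [0.5594247 0.0086355 0.114    ]
[ 0.56303482  0.06228184 -0.05071623] [ 0.26681245 -0.21645318 -0.32999858  0.3296482  -0.14628556  0.35714272
  0.20337106 -0.47436844]
deckproj [array([131.01396539, 194.49504437]), array([132.45602192, 224.02435939]), array([380.12987266, 259.51104264]), array([241.62140821, 344.30284783])]
[[0.60225093 0.41274257 0.016     ]
 [0.61237247 0.27723846 0.016     ]
 [0.3897251  0.26392466 0.016     ]
 [0.3808058  0.40162803 0.016     ]] [0.49628857 0.33888343 0.016     ]
0.22172387583349007
0.13588160001388247
0.22304508585208374
0.13799192688398676
pan [ 0.57249481 -0.19364479  0.062     ] [ 0.56844294 -0.14255133  0.062     ] [ 0.57832732 -0.24378435  0.062     ]
brown [0.56963762 0.2040921  0.04      ]
blue [ 0.41392815 -0.02835727  0.068     ]
```

View pics/c2.png

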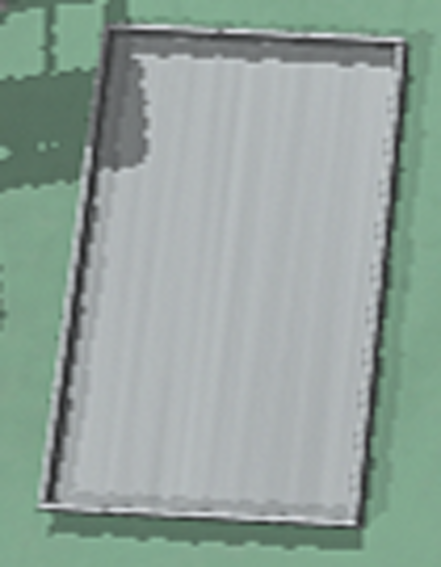

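Emit:
play_rows(
  motion=[
    [[0, 0, 0, 0.14], [0, 0, 0, 0.1425], [24, -45, 0, 0], [24, -45, 0, 0], [24, -45, 0, 0]],
  ],
  claw=0,
)

```text
time: 0.6
position: [0.2154, -0.4536, 0.2307]
tcp_rot: [1.0, -0.026, -0.0, -0.001]
ft_force: [0.3, 0.2, 0.1]
width: 1.001
grasp_force: 0.0
```

Emit:
play_rows(
  motion=[
    [[24, -45, 0, 0], [24, -45, 0, 0], [24, -45, 0, 0], [24, -45, 0, 0], [24, -45, 0, 0]],
  ],
)

```text
time: 1.1
position: [0.3441, -0.239, 0.2312]
tcp_rot: [1.0, -0.026, 0.0, -0.0]
ft_force: [1.0, -0.9, -0.1]
width: 1.001
grasp_force: 0.0
```

Emit:
play_rows(
  motion=[
    [[24, -45, 0, 0], [24, -45, 0, 0], [24, -45, 0, 0], [24, -45, 0, 0], [0, 0, 0, 0]],
  ],
)

```text
time: 1.6
position: [0.4489, -0.0644, 0.2313]
tcp_rot: [1.0, -0.022, 0.001, -0.001]
ft_force: [0.4, 0.4, -0.5]
width: 1.003
grasp_force: 0.0
```

```bash
cat >> h.py <<'E'
TH=np.array([.56303,.06228]); YAW=-.0507
def to_t(w): c,s=np.cos(YAW),np.sin(YAW); d=np.array(w[:2])-TH; return np.array([c*d[0]+s*d[1],-s*d[0]+c*d[1]])
def to_w(t): c,s=np.cos(YAW),np.sin(YAW); return TH+[c*t[0]-s*t[1],s*t[0]+c*t[1]]
TR=np.array([.4963,.3389]); TY=.053
def tray(x,y): c,s=np.cos(TY),np.sin(TY); return to_t(TR+[c*x-s*y,s*x+c*y])
def here():
    from scipy.spatial.transform import Rotation as Ro
    s=bot.state(); M=Ro.from_quat(s['tcp_rot']).as_matrix(); print('t',s['time'],'thermoxy mm',to_t(s['position'])*1e3,'z',s['position'][2]*1e3,'yaw err',np.arctan2(M[1,0],M[0,0])-YAW,'tilt',M[2,:2],'F',s['ft_force'],'w',s['width'],'g',s['grasp_force'])
E
python3 - <<'E'
from h import *
here(); print(bot.state()['q']); snap('wrist','w1')
print('tray',tray(-.075,0),tray(-.01,0),tray(.055,0),'pan',to_t([.5725,-.1936]),'vial',to_w((-.054,0)))
for X in [(0,0,.061),(-.054,0,.06),(-.128,0,.05),(0,-.054,.114),(0,.054,.103)]: print(X,proj('wrist',[*to_w(X),X[2]]))
E
```

```text
t 1.6 thermoxy mm [-107.52604558 -132.29840731] z 231.30829872372763 yaw err 0.006716438506270732 tilt [ 0.00142432 -0.00223708] F [ 0.35003606  0.37719965 -0.48888766] w 1.003337111469034 g 0.0
[-0.29708252  0.14508538  1.81166564  0.00272366  1.18402416  1.31666943]
tray [-0.15525998  0.26511922] [-0.09060916  0.27184765] [-0.02595834  0.27857607] pan [ 0.02242539 -0.25507128] vial [0.50909939 0.06501663]
(0, 0, 0.061) [155.42538561  83.51980886]
(-0.054, 0, 0.06) [164.36217387 152.98304856]
(-0.128, 0, 0.05) [178.79678584 234.06095322]
(0, -0.054, 0.114) [201.39245066  73.84557883]
(0, 0.054, 0.103) [49.45753852 75.42025576]
```

View pics/w1.png

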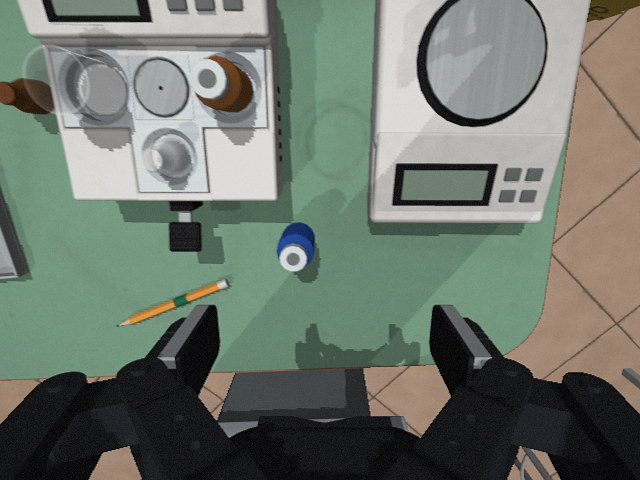

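Emit:
play_rows(
  motion=[
    [[0, -44, 0, 0.007], [0, -44, 0, 0], [0, -44, 0, 0], [0, 0, 0, 0], [0, 0, 0, 0]],
  ],
)

```text
time: 2.15
position: [0.4534, 0.0618, 0.2311]
tcp_rot: [1.0, -0.028, -0.0, 0.0]
ft_force: [0.4, -0.1, 0.5]
width: 1.002
grasp_force: 0.0
```

```bash
python3 - <<'E'
from h import *
here(); im=snap('wrist','w2');here()
cv2.imwrite('pics/w2c.png',cv2.resize(im[0:300,170:470,::-1],None,fx=2,fy=2,interpolation=cv2.INTER_CUBIC))
for X in [(0,0,.061),(-.054,0,.06),(-.128,0,.05),(0,-.054,.114),(0,.054,.103),(0,-.054,.06),(0,.054,.06)]: print(X,(proj('wrist',[*to_w(X),X[2]])-[170,0])*2)
E
```

```text
t 2.15 thermoxy mm [-109.46241035   -6.00444239] z 231.07278122341506 yaw err -0.005559961087614966 tilt [-0.00085095  0.00070456] F [ 0.36764005 -0.07562134  0.53786   ] w 1.0020249918607427 g 0.0
t 2.2 thermoxy mm [-109.26296076   -6.7135958 ] z 231.135493993675 yaw err -0.007129842768787996 tilt [-0.00062527  0.00080291] F [-0.39992377 -0.99313392 -0.23771912] w 0.998274131572937 g 0.0
(0, 0, 0.061) [287.28470211 167.63919222]
(-0.054, 0, 0.06) [289.46313843 306.59338424]
(-0.128, 0, 0.05) [292.48943578 468.71955656]
(0, -0.054, 0.114) [447.05120691 146.16666677]
(0, 0.054, 0.103) [126.69791431 153.80726671]
(0, -0.054, 0.06) [422.31693593 166.77875387]
(0, 0.054, 0.06) [152.52217808 169.11963149]
```

View pics/w2c.png

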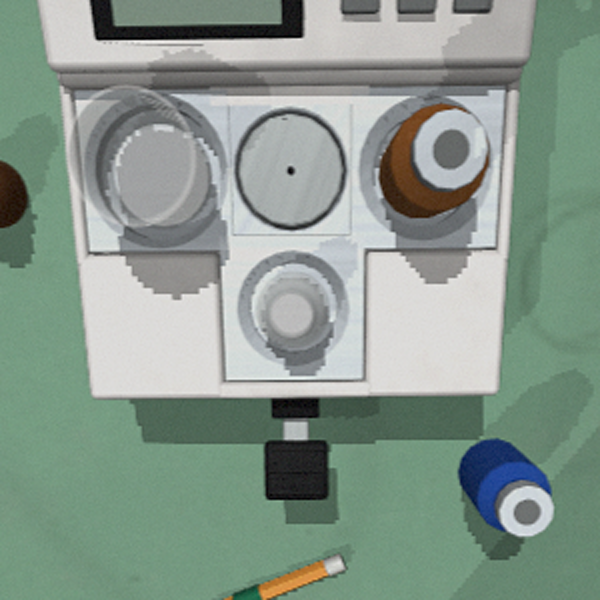

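Emit:
play_rows(
  motion=[
    [[27, -3, 0, -0.007], [28, -3, 20, 0], [0, 0, 40, 0], [0, 0, 40, 0], [0, 0, 20, 0]],
  ],
)

```text
time: 2.7
position: [0.5072, 0.0628, 0.1083]
tcp_rot: [1.0, -0.027, -0.002, 0.0]
ft_force: [-0.1, 0.0, 0.2]
width: 1.002
grasp_force: 0.0
```

Emit:
play_rows(
  motion=[
    [[0, 0, 20, 0], [0, 0, 15, 0], [0, 0, 8, 0], [0, 0, 0, 0], [0, 0, 0, 0]],
  ],
)

```text
time: 3.2
position: [0.5096, 0.0644, 0.0688]
tcp_rot: [1.0, -0.026, 0.0, 0.0]
ft_force: [0.3, 0.3, 0.2]
width: 1.001
grasp_force: 0.0
```

```bash
python3 - <<'E'
from h import *
here()
E
```

```text
t 3.2 thermoxy mm [-53.45717474  -0.63438612] z 68.75215808178898 yaw err -0.0013059165975566334 tilt [4.80347804e-04 2.40740974e-05] F [0.31951915 0.31790572 0.23973695] w 1.0005935954851932 g 0.0
```

Emit:
play_rows(
  motion=[
    [[-0.5, 0, 4, 0], [0, 0, 3, 0], [0, 0, 0, 0]],
  ],
)

```text
time: 3.5
position: [0.5086, 0.0654, 0.0613]
tcp_rot: [1.0, -0.025, 0.0, -0.0]
ft_force: [-0.7, -0.7, -0.4]
width: 1.001
grasp_force: 0.0
```

Emit:
play_rows(
  motion=[
    [[0, 0, 0, 0], [0, 0, 0, 0], [0, 0, 0, 0], [0, 0, 0, 0], [0, 0, 0, 0]],
  ],
  claw=1,
)

```text
time: 4.0
position: [0.5089, 0.0653, 0.0618]
tcp_rot: [1.0, -0.025, 0.0, 0.0]
ft_force: [-0.8, -1.1, 4.3]
width: 0.298
grasp_force: 58.7
```

Emit:
play_rows(
  motion=[
    [[0, 0, 0, 0], [0, 0, 0, 0], [0, 0, 0, 0]],
  ],
)

```text
time: 4.3
position: [0.5089, 0.0653, 0.0618]
tcp_rot: [1.0, -0.025, 0.0, 0.0]
ft_force: [-1.4, 0.1, 5.7]
width: 0.305
grasp_force: 58.8
```

Emit:
play_rows(
  motion=[
    [[0, 0, -2, 0], [0, 0, -4, 0], [0, 0, -6, 0], [0, 0, -6, 0], [0, 0, 0, 0]],
  ],
)

```text
time: 4.8
position: [0.5095, 0.0654, 0.0804]
tcp_rot: [1.0, -0.025, 0.001, -0.0]
ft_force: [0.6, -0.2, -1.0]
width: 0.3
grasp_force: 58.8
```

```bash
python3 - <<'E'
from h import *
here(); im=snap('wrist','w3')
im2=imaging.capture('scene')
a=cv2.resize(im[150:450,170:470,::-1],(400,400)); b=cv2.resize(im2[190:310,240:380,::-1],(466,400),interpolation=cv2.INTER_CUBIC)
cv2.imwrite('pics/w3c.png',np.hstack([a,b])[:,:800])
E
```

```text
t 4.8 thermoxy mm [-53.58964289   0.37964474] z 80.36286339513497 yaw err 6.857128063791212e-05 tilt [ 0.00194427 -0.00020735] F [ 0.55709152 -0.1607142  -1.02277293] w 0.30003336031916467 g 58.78691604186315
```

View pics/w3c.png

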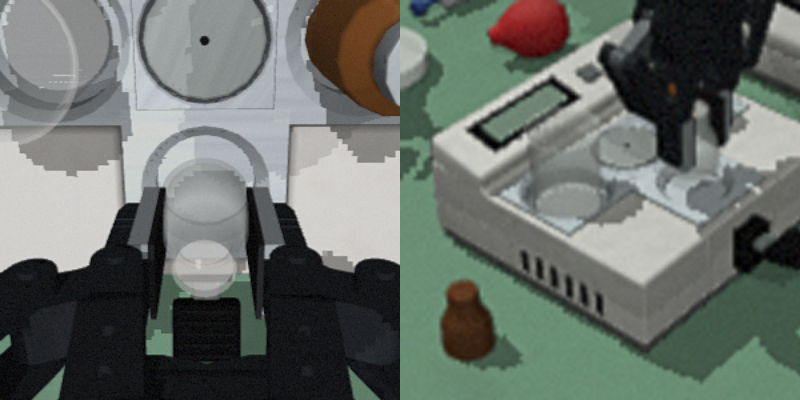

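Emit:
play_rows(
  motion=[
    [[0, 0, -20, 0], [0, 0, -25, 0], [-10, -20, -5, 0], [-11, -30, 0, 0], [-11, -30, 0, 0]],
  ],
)

```text
time: 5.4
position: [0.4807, 0.1474, 0.1296]
tcp_rot: [1.0, -0.026, 0.0, -0.0]
ft_force: [0.0, 0.7, 0.1]
width: 0.301
grasp_force: 58.9
```

Emit:
play_rows(
  motion=[
    [[-12, -32, 0, 0], [-12, -32, 0, 0], [-12, -32, 0, 0], [-12, -32, 0, 0], [-12, -32, 0, 0]],
  ],
)

```text
time: 5.9
position: [0.4282, 0.3109, 0.1291]
tcp_rot: [1.0, -0.025, -0.0, 0.0]
ft_force: [0.4, -0.3, -0.1]
width: 0.301
grasp_force: 58.9
```

Emit:
play_rows(
  motion=[
    [[-10, -25, 20, 0], [0, 0, 30, 0], [0, 0, 30, 0], [0, 0, 0, 0], [0, 0, 0, 0]],
  ],
)

```text
time: 6.4
position: [0.4197, 0.3348, 0.0491]
tcp_rot: [1.0, -0.025, -0.001, 0.0]
ft_force: [0.5, 0.8, -0.7]
width: 0.301
grasp_force: 59.0
```

```bash
python3 - <<'E'
from h import *
here()
E
```

```text
t 6.4 thermoxy mm [-156.91730372  264.94441346] z 49.13520889925252 yaw err -4.702058268774706e-05 tilt [-0.00162852  0.00098703] F [ 0.49919966  0.83926013 -0.73920553] w 0.3012272630123163 g 58.9602258335799
```

Emit:
play_rows(
  motion=[
    [[0, 0, 20, 0], [0, 0, 11, 0], [0, 0, 3, 0], [0, 0, 1, 0], [0, 0, 0, 0]],
  ],
)

```text
time: 6.9
position: [0.4207, 0.3354, 0.015]
tcp_rot: [1.0, -0.025, 0.0, -0.0]
ft_force: [0.0, -0.3, -1.2]
width: 0.304
grasp_force: 59.0
```

Emit:
play_rows(
  motion=[
    [[0, 0, 1, 0], [0, 0, 0, 0]],
  ],
)

```text
time: 7.1
position: [0.4205, 0.3353, 0.0137]
tcp_rot: [1.0, -0.025, 0.0, -0.0]
ft_force: [0.1, -0.2, -0.5]
width: 0.307
grasp_force: 59.0
```

Emit:
play_rows(
  motion=[
    [[0, 0, 0.7, 0], [0, 0, 0, 0], [0, 0, 0, 0]],
  ],
)

```text
time: 7.4
position: [0.4204, 0.3353, 0.0128]
tcp_rot: [1.0, -0.025, 0.0, -0.0]
ft_force: [0.7, 0.4, 1.4]
width: 0.301
grasp_force: 59.2
```

Emit:
play_rows(
  motion=[
    [[0, 0, 0, 0], [0, 0, 0, 0], [0, 0, 0, 0], [0, 0, 0, 0], [0, 0, 0, 0]],
  ],
  claw=0,
)

```text
time: 7.9
position: [0.4202, 0.3352, 0.0126]
tcp_rot: [1.0, -0.025, -0.0, -0.0]
ft_force: [-0.1, 0.3, 0.3]
width: 0.997
grasp_force: 0.0
```

```bash
python3 - <<'E'
from h import *
here()
E
```

```text
t 7.9 thermoxy mm [-156.46263428  265.30020514] z 12.626775092598752 yaw err 3.026050101289507e-05 tilt [-9.46604014e-05 -5.61507095e-05] F [-0.13127152  0.3442612   0.32597955] w 0.9974210820103034 g 0.0
```

Emit:
play_rows(
  motion=[
    [[0, 0, -20, 0], [0, 0, -40, 0], [0, 0, -40, 0], [26, 34, -32, 0], [30, 42, 0, 0]],
  ],
)

```text
time: 8.4
position: [0.4729, 0.262, 0.1472]
tcp_rot: [1.0, -0.023, 0.004, -0.002]
ft_force: [1.2, -0.1, -0.5]
width: 1.002
grasp_force: 0.0
```

Emit:
play_rows(
  motion=[
    [[30, 42, 0, 0], [30, 42, 0, 0], [30, 42, 0, 0], [10, 10, 0, 0], [0, 0, 0, 0]],
  ],
)

```text
time: 8.9
position: [0.5618, 0.1214, 0.1426]
tcp_rot: [1.0, -0.027, 0.0, -0.0]
ft_force: [-0.5, 0.5, -0.7]
width: 1.002
grasp_force: 0.0
```

```bash
python3 - <<'E'
from h import *
here()
E
```

```text
t 8.9 thermoxy mm [-4.19686305 59.03162426] z 142.57151285882964 yaw err -0.0035354124312259663 tilt [ 0.00092404 -0.00017359] F [-0.51157587  0.46479188 -0.7308661 ] w 1.0015689743835872 g 0.0
```

Emit:
play_rows(
  motion=[
    [[0, 0, 5, 0], [0, 0, 15, 0], [0, 0, 0, 0], [0, 0, 0, 0]],
  ],
)

```text
time: 9.3
position: [0.5588, 0.1246, 0.1222]
tcp_rot: [1.0, -0.024, -0.001, -0.0]
ft_force: [-1.2, -0.9, -0.7]
width: 1.004
grasp_force: 0.0
```

```bash
python3 - <<'E'
from h import *
here()
E
```

```text
t 9.3 thermoxy mm [-7.3843455  61.98236866] z 122.16517870294807 yaw err 0.0018524767071315118 tilt [-1.98939611e-03 -9.01808477e-05] F [-1.15605922 -0.90001538 -0.65236492] w 1.0044069722062323 g 0.0
```

Emit:
play_rows(
  motion=[
    [[7, 8.5, 0, 0], [0, 0, 0, 0], [0, 0, 16, 0], [0, 0, 0, 0], [0, 0, 0, 0]],
  ],
)

```text
time: 9.8
position: [0.5667, 0.1143, 0.1067]
tcp_rot: [1.0, -0.025, -0.0, -0.0]
ft_force: [0.4, -0.1, 0.8]
width: 0.999
grasp_force: 0.0
```

```bash
python3 - <<'E'
from h import *
here()
E
```

```text
t 9.8 thermoxy mm [ 1.04405854 52.1121683 ] z 106.70059747808611 yaw err -0.0002552677806846107 tilt [-5.79250065e-04 -4.48672163e-05] F [ 0.41964507 -0.0746926   0.78989823] w 0.9991477430083963 g 0.0
```

Emit:
play_rows(
  motion=[
    [[-1.3, -1.3, 10, 0], [0, 0, 18, 0], [0, 0, 12, 0], [0, 0, 0, 0], [0, 0, 0, 0]],
  ],
)

```text
time: 10.3
position: [0.5655, 0.1158, 0.0664]
tcp_rot: [1.0, -0.025, -0.0, -0.0]
ft_force: [-0.2, 0.4, -0.2]
width: 1.003
grasp_force: 0.0
```

Emit:
play_rows(
  motion=[
    [[0, 0, 0, 0], [0, 0, 0, 0], [0, 0, 0, 0], [0, 0, 0, 0], [0, 0, 0, 0]],
  ],
  claw=1,
)

```text
time: 10.8
position: [0.5662, 0.116, 0.0673]
tcp_rot: [1.0, -0.025, 0.001, -0.0]
ft_force: [-0.9, 1.1, 5.0]
width: 0.506
grasp_force: 60.5
```

```bash
python3 - <<'E'
from h import *
here()
E
```

```text
t 10.8 thermoxy mm [ 0.40213915 53.81095942] z 67.33148114879553 yaw err -9.398660593029629e-05 tilt [ 0.00129368 -0.00052886] F [-0.94526268  1.12650972  5.04129877] w 0.5055304663186784 g 60.540181003161706
```

Emit:
play_rows(
  motion=[
    [[0, 0, -5, 0], [0, 0, -15, 0], [0, 0, -20, 0], [-2, -15, -10, 0], [-3, -30, 0, 0]],
  ],
)

```text
time: 11.3
position: [0.5642, 0.1607, 0.1183]
tcp_rot: [1.0, -0.027, 0.002, -0.0]
ft_force: [1.5, 0.6, -1.9]
width: 0.502
grasp_force: 60.9
```

Emit:
play_rows(
  motion=[
    [[-4, -32, 0, 0], [-4, -32, 0, 0], [-4, -32, 0, 0], [-4, -32, 0, 0], [-4, -32, 0, 0]],
  ],
)

```text
time: 11.8
position: [0.5501, 0.3239, 0.1164]
tcp_rot: [1.0, -0.025, -0.0, -0.0]
ft_force: [0.8, 1.3, -0.9]
width: 0.5
grasp_force: 60.9
```

Emit:
play_rows(
  motion=[
    [[-1, -20, 20, 0], [0, 0, 20, 0], [0, 0, 20, 0], [0, 0, 0, 0], [0, 0, 0, 0]],
  ],
)

```text
time: 12.3
position: [0.5503, 0.3422, 0.0564]
tcp_rot: [1.0, -0.025, -0.001, 0.0]
ft_force: [0.2, -0.5, 0.1]
width: 0.506
grasp_force: 60.9
```

```bash
python3 - <<'E'
from h import *
here()
E
```

```text
t 12.3 thermoxy mm [-26.86831542 278.88152097] z 56.387855202268526 yaw err 0.0003066625028688985 tilt [-0.00120222  0.00039554] F [ 0.16840442 -0.54711944  0.0992259 ] w 0.5057208188155446 g 60.925693410099484
```

Lower to about .0235.

Emit:
play_rows(
  motion=[
    [[0, 0, 18, 0], [0, 0, 10, 0], [0, 0, 4, 0], [0, 0, 0, 0], [0, 0, 0, 0]],
  ],
)

```text
time: 12.8
position: [0.5515, 0.342, 0.0252]
tcp_rot: [1.0, -0.025, 0.0, -0.0]
ft_force: [-0.5, -0.9, -0.9]
width: 0.507
grasp_force: 60.9
```

Emit:
play_rows(
  motion=[
    [[0, 0, 0.6, 0], [0, 0, 0, 0], [0, 0, 0, 0]],
  ],
)

```text
time: 13.1
position: [0.5513, 0.3419, 0.0244]
tcp_rot: [1.0, -0.025, 0.0, -0.0]
ft_force: [0.2, -1.0, 1.6]
width: 0.508
grasp_force: 61.1
```

Emit:
play_rows(
  motion=[
    [[0, 0, 0.6, 0], [0, 0, 0, 0]],
  ],
)

```text
time: 13.3
position: [0.5515, 0.342, 0.0243]
tcp_rot: [1.0, -0.025, 0.0, -0.0]
ft_force: [0.2, -0.1, 5.9]
width: 0.501
grasp_force: 61.1
```

Emit:
play_rows(
  motion=[
    [[0, 0, 0, 0], [0, 0, 0, 0], [0, 0, 0, 0], [0, 0, 0, 0], [0, 0, 0, 0]],
  ],
  claw=0,
)

```text
time: 13.8
position: [0.551, 0.3417, 0.0232]
tcp_rot: [1.0, -0.025, -0.0, 0.0]
ft_force: [0.0, 0.3, 0.8]
width: 0.995
grasp_force: 0.0
```

```bash
python3 - <<'E'
from h import *
here()
E
```

```text
t 13.8 thermoxy mm [-26.21186858 278.49801786] z 23.24174477448199 yaw err -3.3289776072455146e-05 tilt [-2.30212621e-04  2.14602728e-05] F [2.28122662e-04 2.78150405e-01 7.67777946e-01] w 0.9954849246842623 g 0.0
```

Emit:
play_rows(
  motion=[
    [[0, 0, -20, 0], [0, 0, -35, 0], [0, 0, -35, 0], [0, 15, -30, 0], [2, 30, 0, 0]],
  ],
)

```text
time: 14.3
position: [0.554, 0.2994, 0.1484]
tcp_rot: [1.0, -0.024, 0.004, -0.002]
ft_force: [0.8, -0.9, 0.6]
width: 1.0
grasp_force: 0.0
```

Emit:
play_rows(
  motion=[
    [[4, 38, 0, 0], [4, 38, 0, 0], [4, 38, 0, 0], [4, 38, 0, 0], [4, 38, 0, 0]],
  ],
)

```text
time: 14.8
position: [0.561, 0.1045, 0.1434]
tcp_rot: [1.0, -0.025, 0.0, -0.0]
ft_force: [-0.1, 0.2, 0.6]
width: 1.0
grasp_force: 0.0
```

Emit:
play_rows(
  motion=[
    [[4, 38, 0, 0], [0, 38, 0, 0], [0, 22, 0, 0], [0, 0, 0, 0], [0, 0, 0, 0]],
  ],
)

```text
time: 15.3
position: [0.56, 0.0078, 0.1434]
tcp_rot: [1.0, -0.026, -0.0, -0.0]
ft_force: [-0.2, -0.1, -0.1]
width: 1.0
grasp_force: 0.0
```

```bash
python3 - <<'E'
from h import *
here()
E
```

```text
t 15.3 thermoxy mm [ -0.22172997 -54.53083316] z 143.35452519857924 yaw err -0.001514723717026288 tilt [-0.00013186 -0.00059008] F [-0.24216389 -0.12145196 -0.13254318] w 0.999784985402784 g 0.0
```

Emit:
play_rows(
  motion=[
    [[0, 0, 25, 0], [0, 0, 28, 0], [0, 0, 16, 0], [0, 0, 8, 0], [0, 0, 0, 0]],
  ],
)

```text
time: 15.8
position: [0.5594, 0.0091, 0.0654]
tcp_rot: [1.0, -0.025, -0.001, -0.0]
ft_force: [-0.9, -0.3, 0.3]
width: 1.001
grasp_force: 0.0
```

Emit:
play_rows(
  motion=[
    [[0, 0, 0, 0], [0, 0, 0, 0], [0, 0, 0, 0], [0, 0, 0, 0], [0, 0, 0, 0]],
  ],
  claw=1,
)

```text
time: 16.3
position: [0.5609, 0.0079, 0.0674]
tcp_rot: [1.0, -0.025, 0.001, -0.0]
ft_force: [-1.2, 0.8, 7.2]
width: 0.4
grasp_force: 59.6
```

```bash
python3 - <<'E'
from h import *
here()
E
```

```text
t 16.3 thermoxy mm [  0.61572025 -54.40636301] z 67.4448187462794 yaw err -0.00022208589929741812 tilt [ 0.00183967 -0.0001983 ] F [-1.23237939  0.79087149  7.1962868 ] w 0.3999959081309684 g 59.629626588430256
```

Emit:
play_rows(
  motion=[
    [[0, 0, -5, 0], [0, 0, -15, 0], [0, 0, -20, 0], [-3, -15, -10, 0], [-6, -28, 0, 0]],
  ],
)

```text
time: 16.8
position: [0.555, 0.051, 0.1183]
tcp_rot: [1.0, -0.027, 0.002, 0.0]
ft_force: [0.4, -0.1, -0.9]
width: 0.396
grasp_force: 59.8
```

Emit:
play_rows(
  motion=[
    [[-10, -33, 0, 0], [-10, -33, 0, 0], [-10, -33, 0, 0], [-10, -33, 0, 0], [-10, -33, 0, 0]],
  ],
)

```text
time: 17.3
position: [0.5106, 0.2207, 0.1164]
tcp_rot: [1.0, -0.025, -0.0, -0.0]
ft_force: [0.5, 0.4, -0.7]
width: 0.398
grasp_force: 59.8
```

Emit:
play_rows(
  motion=[
    [[-10, -33, 0, 0], [-10, -33, 0, 0], [-10, -32, 0, 0], [-2, -20, 0, 0], [0, 0, 0, 0]],
  ],
)

```text
time: 17.8
position: [0.4848, 0.3414, 0.1165]
tcp_rot: [1.0, -0.024, 0.0, -0.001]
ft_force: [-0.3, 0.2, -0.1]
width: 0.398
grasp_force: 59.9
```

```bash
python3 - <<'E'
from h import *
here()
E
```

```text
t 17.8 thermoxy mm [-92.32355441 274.78225018] z 116.48765835690467 yaw err 0.0029837785953131593 tilt [ 0.00038409 -0.00149173] F [-0.32997914  0.15467387 -0.09077865] w 0.39849966209213267 g 59.881982509978116
```

Emit:
play_rows(
  motion=[
    [[0, 0, 25, 0], [0, 0, 30, 0], [0, 0, 25, 0], [0, 0, 8, 0], [0, 0, 0, 0]],
  ],
)

```text
time: 18.3
position: [0.4846, 0.3372, 0.0274]
tcp_rot: [1.0, -0.026, -0.001, 0.001]
ft_force: [-0.3, -0.2, -1.0]
width: 0.401
grasp_force: 59.8
```

Emit:
play_rows(
  motion=[
    [[0, 0, 2, 0], [0, 0, 1.5, 0], [0, 0, 0, 0], [0, 0, 0, 0]],
  ],
)

```text
time: 18.7
position: [0.4862, 0.3384, 0.0257]
tcp_rot: [1.0, -0.025, 0.001, -0.0]
ft_force: [1.3, 0.1, -0.8]
width: 0.398
grasp_force: 59.9
```

Emit:
play_rows(
  motion=[
    [[0, 0, 0.6, 0], [0, 0, 0, 0], [0, 0, 0, 0]],
  ],
)

```text
time: 19.0
position: [0.4859, 0.3382, 0.0245]
tcp_rot: [1.0, -0.025, 0.0, -0.0]
ft_force: [0.4, 1.1, 1.2]
width: 0.397
grasp_force: 60.0
```

Emit:
play_rows(
  motion=[
    [[0, 0, 0.5, 0], [0, 0, 0, 0]],
  ],
)

```text
time: 19.2
position: [0.4859, 0.3382, 0.0245]
tcp_rot: [1.0, -0.025, 0.0, -0.0]
ft_force: [-0.6, -0.7, 5.5]
width: 0.4
grasp_force: 60.7
```

Emit:
play_rows(
  motion=[
    [[0, 0, 0, 0], [0, 0, 0, 0], [0, 0, 0, 0], [0, 0, 0, 0], [0, 0, 0, 0]],
  ],
  claw=0,
)

```text
time: 19.7
position: [0.4857, 0.3381, 0.0237]
tcp_rot: [1.0, -0.025, -0.0, -0.0]
ft_force: [-0.8, 0.1, 0.5]
width: 0.998
grasp_force: 0.0
```

```bash
python3 - <<'E'
from h import *
here()
im=imaging.capture('top'); s=imaging.capture('scene')
a=cv2.resize(im[160:310,140:420,::-1],(784,420)); cv2.imwrite('pics/t2.png',a)
E
```

```text
t 19.7 thermoxy mm [-91.18299595 271.5274794 ] z 23.67747804977335 yaw err 1.8409059294316465e-07 tilt [-1.64376221e-04 -1.20874223e-06] F [-0.78645671  0.13200792  0.48090825] w 0.9979798989943682 g 0.0
```

View pics/t2.png

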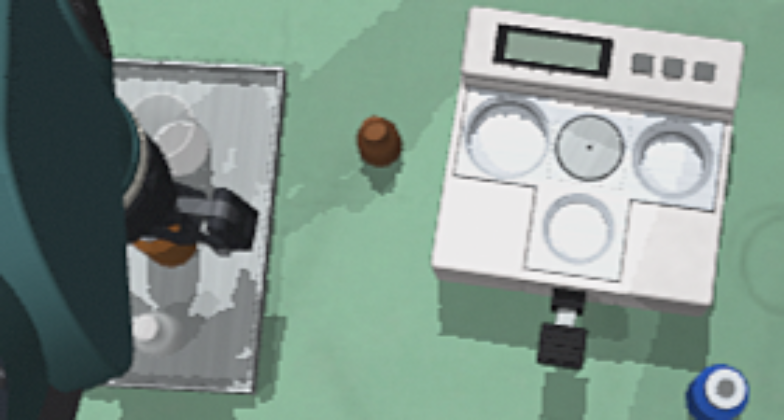

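Emit:
play_rows(
  motion=[
    [[0, 0, -20, 0], [0, 0, -35, 0], [0, 0, -35, 0], [0, 15, -30, 0], [-2, 30, 0, 0]],
  ],
)

```text
time: 20.3
position: [0.4853, 0.2958, 0.1484]
tcp_rot: [1.0, -0.024, 0.005, -0.003]
ft_force: [1.9, 0.1, 0.1]
width: 1.0
grasp_force: 0.0
```

Emit:
play_rows(
  motion=[
    [[-5, 35, 0, 0], [-5, 35, 0, 0], [-5, 35, 0, 0], [-5, 35, 0, 0], [-5, 35, 0, 0]],
  ],
  claw=1,
)

```text
time: 20.8
position: [0.4472, 0.1185, 0.1439]
tcp_rot: [1.0, -0.025, 0.0, -0.0]
ft_force: [1.0, -0.5, -0.2]
width: 0.141
grasp_force: 0.0
```

Emit:
play_rows(
  motion=[
    [[-5, 35, 0, 0], [-5, 17, 25, 0], [0, 0, 25, 0], [0, 0, 0, 0], [0, 0, 0, 0]],
  ],
)

```text
time: 21.3
position: [0.4348, 0.0684, 0.0939]
tcp_rot: [1.0, -0.025, -0.001, -0.0]
ft_force: [-0.2, 0.6, -0.7]
width: 0.0
grasp_force: 0.0
```

```bash
python3 - <<'E'
from h import *
here()
E
```

```text
t 21.3 thermoxy mm [-128.32595245   -0.38045248] z 93.89983683212667 yaw err -0.0001276444788161843 tilt [-0.00107001 -0.00014179] F [-0.22109508  0.5572475  -0.74935682] w 0.0002493677013617746 g 0.0
```

Emit:
play_rows(
  motion=[
    [[0, 0, 25, 0], [0, 0, 15, 0], [0, 0, 6, 0], [0, 0, 6, 0], [0, 0, 5, 0]],
  ],
)

```text
time: 21.8
position: [0.4348, 0.0687, 0.0372]
tcp_rot: [1.0, -0.025, -0.0, -0.0]
ft_force: [-4.3, 2.0, 5.2]
width: 0.0
grasp_force: 3.0
```

Emit:
play_rows(
  motion=[
    [[0, 0, 4, 0], [0, 0, 4, 0], [0, 0, 1, 0], [0, 0, 0, 0], [0, 0, 0, 0]],
  ],
)

```text
time: 22.3
position: [0.435, 0.0687, 0.029]
tcp_rot: [1.0, -0.025, 0.0, -0.0]
ft_force: [-5.0, 1.2, 15.6]
width: 0.001
grasp_force: 8.1
```

Emit:
play_rows(
  motion=[
    [[0, 0, -10, 0], [0, 0, -35, 0], [0, 0, -35, 0], [20, 0, -30, 0], [36, 0, 0, 0]],
  ],
)

```text
time: 22.8
position: [0.4927, 0.0658, 0.1425]
tcp_rot: [1.0, -0.025, 0.003, -0.0]
ft_force: [1.6, -0.5, -1.4]
width: -0.003
grasp_force: 0.0
```

Emit:
play_rows(
  motion=[
    [[36, 0, 0, 0], [36, 0, 0, 0], [0, 0, 0, 0], [0, 0, 0, 0], [0, 0, 0, 0]],
  ],
  claw=0,
)

```text
time: 23.3
position: [0.5616, 0.0619, 0.1378]
tcp_rot: [1.0, -0.025, -0.001, -0.0]
ft_force: [0.8, 0.7, -0.2]
width: 0.851
grasp_force: 0.0
```

```bash
python3 - <<'E'
from h import *
here()
im=snap('wrist','w5');s=imaging.capture('scene');t=imaging.capture('top')
b=cv2.resize(s[170:300,230:390,::-1],(492,400));a=cv2.resize(t[170:310,430:545,::-1],(308,375))
o=np.zeros((400,800,3),np.uint8);o[:,:492]=b;o[:375,492:]=a;cv2.imwrite('pics/s5.png',o)
E
```

```text
t 23.3 thermoxy mm [-1.41566349 -0.40636759] z 137.76072783961624 yaw err 0.0001306446101311809 tilt [-1.27092946e-03 -6.12190637e-05] F [ 0.83759337  0.70580599 -0.16434221] w 0.8509445432345597 g 0.0
```

View pics/s5.png

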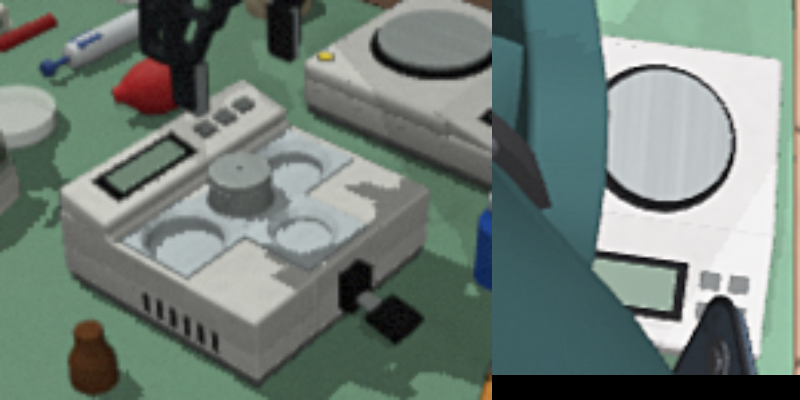

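Emit:
play_rows(
  motion=[
    [[1, 0, 20, 0], [0, 0, 25, 0], [0, 0, 20, 0], [0, 0, 8, 0], [0, 0, 0, 0]],
  ],
)

```text
time: 23.95
position: [0.5625, 0.0619, 0.0639]
tcp_rot: [1.0, -0.025, -0.001, -0.0]
ft_force: [-0.8, -0.1, 0.1]
width: 0.999
grasp_force: 0.0
```

Emit:
play_rows(
  motion=[
    [[0, 0, 3, 0], [0, 0, 0, 0], [0, 0, 0, 0]],
  ],
)

```text
time: 24.25
position: [0.5645, 0.0618, 0.0626]
tcp_rot: [1.0, -0.025, 0.001, -0.0]
ft_force: [0.2, 0.1, 0.9]
width: 0.998
grasp_force: 0.0
```

Emit:
play_rows(
  motion=[
    [[0, 0, 0, 0], [0, 0, 0, 0], [0, 0, 0, 0], [0, 0, 0, 0], [0, 0, 0, 0]],
  ],
  claw=1,
)

```text
time: 24.75
position: [0.564, 0.0619, 0.0619]
tcp_rot: [1.0, -0.025, 0.0, -0.0]
ft_force: [0.1, 0.5, 0.9]
width: 0.46
grasp_force: 60.0
```

```bash
python3 - <<'E'
from h import *
here()
E
```

```text
t 24.75 thermoxy mm [ 0.9513904 -0.3810769] z 61.892487769818146 yaw err -5.797947080158489e-05 tilt [ 0.00019727 -0.00020888] F [0.10680836 0.49366725 0.87691664] w 0.4597466224546239 g 60.00343160354532
```

Emit:
play_rows(
  motion=[
    [[0, 0, -5, 0], [0, 0, -15, 0], [0, 0, -25, 0], [0, 0, -20, 0], [1, 15, -5, 0]],
  ],
)

```text
time: 25.25
position: [0.5655, 0.0475, 0.134]
tcp_rot: [1.0, -0.024, 0.002, -0.0]
ft_force: [0.7, -0.5, -1.4]
width: 0.459
grasp_force: 60.5
```

Emit:
play_rows(
  motion=[
    [[3, 30, 0, 0], [3, 30, 0, 0], [3, 30, 0, 0], [3, 30, 0, 0], [3, 30, 0, 0]],
  ],
)

```text
time: 25.75
position: [0.5705, -0.1059, 0.131]
tcp_rot: [1.0, -0.025, -0.001, -0.0]
ft_force: [0.7, 0.2, -1.6]
width: 0.459
grasp_force: 60.5
```

Emit:
play_rows(
  motion=[
    [[3, 30, 0, 0], [3, 30, 0, 0], [1.5, 22, 0, 0], [0, 9.5, 0, 0], [0, 0, 0, 0]],
  ],
)

```text
time: 26.25
position: [0.5736, -0.197, 0.1311]
tcp_rot: [1.0, -0.026, -0.0, -0.0]
ft_force: [-0.3, 0.6, -1.6]
width: 0.457
grasp_force: 60.6
```

```bash
python3 - <<'E'
from h import *
here()
t=imaging.capture('top');s=imaging.capture('wrist')
b=cv2.resize(s[:,:,::-1],(490,368));a=cv2.resize(t[170:310,430:545,::-1],(308,375))
o=np.zeros((400,800,3),np.uint8);o[:368,:490]=b;o[:375,492:]=a;cv2.imwrite('pics/s6.png',o)
E
```

```text
t 26.25 thermoxy mm [  23.67664965 -258.42353495] z 131.089008887563 yaw err -0.0021090944852660554 tilt [-0.00099741 -0.00024911] F [-0.34699303  0.61896852 -1.56197543] w 0.45732851894465715 g 60.566869211615995
```

View pics/s6.png

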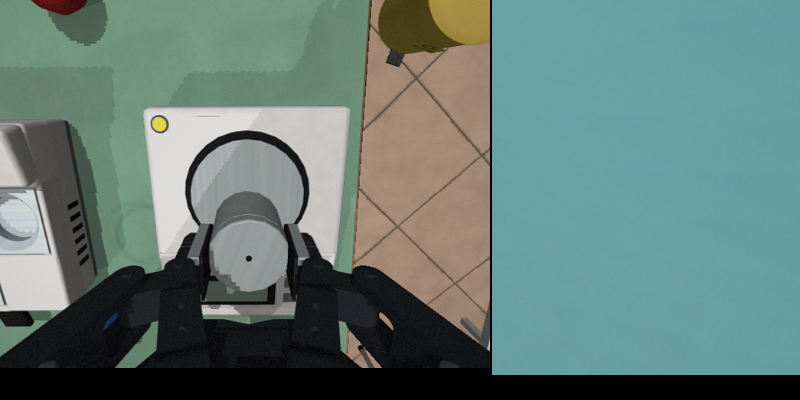

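```bash
python3 - <<'E'
from h import *
here()
k=640/490
for u in [(247.5,191),(190,191),(305,191),(248,135)]:
    w=ray('wrist',np.array(u)*k,.062); print(u,w,to_t(w)*1e3)
E
```

```text
t 26.35 thermoxy mm [  23.59026267 -256.33968144] z 131.24849783711056 yaw err -0.0003646272982954224 tilt [-0.00124358 -0.00108089] F [ 0.31817504  0.88040453 -0.55684048] w 0.46136207268377516 g 60.56682785565499
(247.5, 191) [ 0.57693885 -0.19523069  0.062     ] [  26.94117936 -256.47492053]
(190, 191) [ 0.579314   -0.14894425  0.062     ] [  26.96755289 -210.12759158]
(305, 191) [ 0.57456595 -0.24147353  0.062     ] [  26.91483067 -302.77859476]
(248, 135) [ 0.62157372 -0.19796537  0.062     ] [  71.65728465 -256.94407026]
```

Emit:
play_rows(
  motion=[
    [[2.5, 0, 15, 0], [0, 0, 18, 0], [0, 0, 7, 0], [0, 0, 2.5, 0], [0, 0, 0, 0]],
  ],
)

```text
time: 26.85
position: [0.5766, -0.195, 0.0888]
tcp_rot: [1.0, -0.025, -0.0, -0.0]
ft_force: [0.1, -0.3, -0.8]
width: 0.461
grasp_force: 60.6
```

Emit:
play_rows(
  motion=[
    [[0, 0, 0.7, 0], [0, 0, 0, 0], [0, 0, 0, 0]],
  ],
)

```text
time: 27.15
position: [0.5772, -0.1959, 0.089]
tcp_rot: [1.0, -0.025, 0.0, 0.0]
ft_force: [-0.1, -1.1, -1.0]
width: 0.458
grasp_force: 60.6
```

Emit:
play_rows(
  motion=[
    [[0, 0, 0.7, 0], [0, 0, 0, 0], [0, 0, 0, 0]],
  ],
)

```text
time: 27.45
position: [0.5768, -0.1957, 0.0879]
tcp_rot: [1.0, -0.025, 0.0, -0.0]
ft_force: [-0.1, -0.5, -1.5]
width: 0.459
grasp_force: 60.6
```

Emit:
play_rows(
  motion=[
    [[0, 0, 0.7, 0], [0, 0, 0, 0], [0, 0, 0, 0]],
  ],
)

```text
time: 27.75
position: [0.577, -0.1957, 0.0877]
tcp_rot: [1.0, -0.025, 0.0, 0.0]
ft_force: [-1.8, 1.3, 5.6]
width: 0.456
grasp_force: 61.2
```

Emit:
play_rows(
  motion=[
    [[0, 0, 0.6, 0], [0, 0, 0, 0], [0, 0, 0, 0]],
  ],
)

```text
time: 28.05
position: [0.5771, -0.1957, 0.0876]
tcp_rot: [1.0, -0.025, 0.0, 0.0]
ft_force: [-1.5, 2.3, 9.3]
width: 0.46
grasp_force: 61.6
```

Emit:
play_rows(
  motion=[
    [[0, 0, -0.5, 0], [0, 0, 0, 0], [0, 0, 0, 0], [0, 0, 0, 0], [0, 0, 0, 0]],
  ],
  claw=0,
)

```text
time: 28.55
position: [0.5767, -0.1957, 0.0868]
tcp_rot: [1.0, -0.025, -0.0, -0.0]
ft_force: [0.3, -0.2, 0.1]
width: 0.998
grasp_force: 0.0
```

Emit:
play_rows(
  motion=[
    [[0, 0, 0, 0], [0, 0, -10, 0], [0, 0, -25, 0], [0, 0, -25, 0], [0, 0, 0, 0]],
  ],
)

```text
time: 29.05
position: [0.5795, -0.1969, 0.1513]
tcp_rot: [1.0, -0.025, 0.003, 0.001]
ft_force: [1.1, -0.4, 0.4]
width: 0.998
grasp_force: 0.0
```

Emit:
play_rows(
  motion=[
    [[-30, 0, -10, 0], [-30, 0, 0, 0], [-30, -20, 0, 0], [0, 0, 0, 0], [0, 0, 0, 0]],
  ],
)

```text
time: 29.55
position: [0.4875, -0.1709, 0.1573]
tcp_rot: [1.0, -0.025, 0.0, 0.0]
ft_force: [0.9, 0.3, 0.8]
width: 1.002
grasp_force: 0.0
```

```bash
python3 - <<'E'
from h import *
here()
s=imaging.capture('wrist');here();t=imaging.capture('scene')
print(proj('wrist',[*to_w((.0259,-.2565)),.108]))
o=np.hstack([cv2.resize(s[:,:,::-1],(400,300)),cv2.resize(t[130:250,320:480,::-1],(400,300))]);cv2.imwrite('pics/s7.png',o)
E
```

```text
t 29.55 thermoxy mm [ -63.57804395 -236.69760827] z 157.25653449952853 yaw err 0.00018262462288273773 tilt [2.50794706e-04 4.10772218e-05] F [0.92282011 0.27816381 0.75664642] w 1.0024596408319237 g 0.0
t 29.6 thermoxy mm [ -62.35806835 -237.3047746 ] z 157.4314954655774 yaw err 0.0001327159709306608 tilt [0.00143823 0.00061874] F [-0.15382341 -0.04713149  0.15010938] w 0.9994903372497246 g 0.0
[360.53999951 100.73588837]
```

View pics/s7.png

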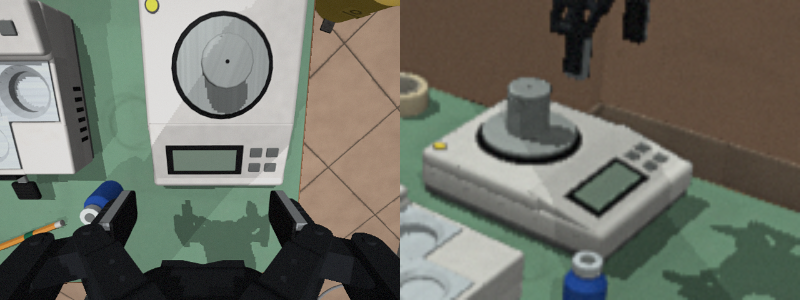

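Emit:
play_rows(
  motion=[
    [[-7, -38, 0, 0], [-7, -38, 0, 0], [-7, -38, 0, 0], [-7, -38, 0, 0], [-7, -38, 0, 0]],
  ],
)

```text
time: 30.15
position: [0.464, 0.0215, 0.1573]
tcp_rot: [1.0, -0.026, 0.001, -0.0]
ft_force: [0.2, 0.5, -0.2]
width: 0.998
grasp_force: 0.0
```

Emit:
play_rows(
  motion=[
    [[-7, -38, 0, 0], [-7, -38, 0, 0], [-7, -38, 0, 0], [-7, -38, 0, 0], [-7, -38, 0, 0]],
  ],
)

```text
time: 30.65
position: [0.4386, 0.2139, 0.1573]
tcp_rot: [1.0, -0.025, 0.001, -0.0]
ft_force: [-0.8, -0.4, -0.7]
width: 1.002
grasp_force: 0.0
```

Emit:
play_rows(
  motion=[
    [[-7, -38, 0, 0], [-7, -38, 0, 0], [-7, -38, 0, 0], [-3, -9, 0, 0], [0, 0, 0, 0]],
  ],
)

```text
time: 31.15
position: [0.4201, 0.3377, 0.1569]
tcp_rot: [1.0, -0.024, 0.0, -0.0]
ft_force: [0.6, 0.2, -0.1]
width: 1.0
grasp_force: 0.0
```

Emit:
play_rows(
  motion=[
    [[0, 0, 0, 0], [0, 0, 0, 0]],
  ],
)

```text
time: 31.35
position: [0.4199, 0.3347, 0.1569]
tcp_rot: [1.0, -0.026, -0.0, 0.0]
ft_force: [-0.6, -0.6, 0.8]
width: 1.002
grasp_force: 0.0
```

```bash
python3 - <<'E'
from h import *
here()
s=imaging.capture('wrist')
cv2.imwrite('pics/s8.png',cv2.resize(s[:,:,::-1],(480,360)))
for n,X in dict(vial=(-.1565,.2653,.045),bottle=(-.0912,.2715,.071),beaker=(-.0262,.2785,.06)).items(): print(n,proj('wrist',[*to_w(X),X[2]])*.75)
E
```

```text
t 31.35 thermoxy mm [-156.7676885   264.79207933] z 156.94746804482966 yaw err -0.0011773632279417565 tilt [-0.00033418  0.00064358] F [-0.56039969 -0.57636305  0.75644362] w 1.0018563416610797 g 0.0
vial [241.79335654 176.45847895]
bottle [233.70643497 108.21931608]
beaker [224.20253369  21.85036476]
```

View pics/s8.png

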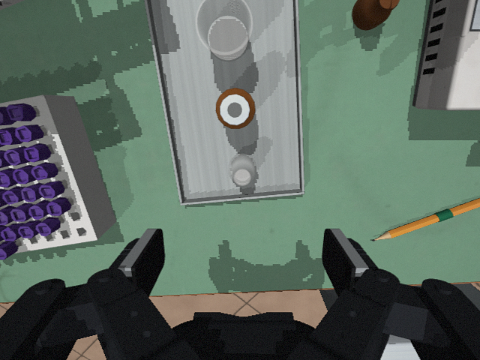

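Emit:
play_rows(
  motion=[
    [[0, 0, 35, 0], [0, 0, 40, 0], [0, 0, 40, 0], [0, 0, 20, 0], [0, 0, 7, 0]],
  ],
)

```text
time: 31.9
position: [0.4184, 0.334, 0.013]
tcp_rot: [1.0, -0.026, -0.002, 0.001]
ft_force: [0.2, 0.3, -0.1]
width: 0.997
grasp_force: 0.0
```

Emit:
play_rows(
  motion=[
    [[0, 0, 2.4, 0], [0, 0, 0, 0], [0, 0, 0, 0]],
  ],
)

```text
time: 32.2
position: [0.4207, 0.3364, 0.014]
tcp_rot: [1.0, -0.025, 0.001, -0.001]
ft_force: [0.3, 0.8, 0.6]
width: 1.001
grasp_force: 0.0
```

```bash
python3 - <<'E'
from h import *
here()
E
```

```text
t 32.2 thermoxy mm [-156.07013316  266.5777997 ] z 14.002593517107382 yaw err -0.0002409425165659021 tilt [ 0.00207064 -0.00150499] F [0.33267596 0.84562029 0.64733033] w 1.0014802824991629 g 0.0
```

Emit:
play_rows(
  motion=[
    [[0, 0, 0, 0], [0, 0, 0, 0], [0, 0, 0, 0], [0, 0, 0, 0], [0, 0, 0, 0]],
  ],
  claw=1,
)

```text
time: 32.7
position: [0.4197, 0.336, 0.0133]
tcp_rot: [1.0, -0.025, 0.0, -0.0]
ft_force: [-1.0, -1.5, 6.7]
width: 0.304
grasp_force: 58.6
```

```bash
python3 - <<'E'
from h import *
here()
E
```

```text
t 32.7 thermoxy mm [-157.02744219  266.10912722] z 13.280077581379123 yaw err 0.00016165172747006212 tilt [ 0.00035242 -0.00020403] F [-0.95160299 -1.51633617  6.73243685] w 0.3040945924257994 g 58.60604920428159
```

Emit:
play_rows(
  motion=[
    [[0, 0, -7, 0], [0, 0, -25, 0], [0, 0, -35, 0], [0, 0, -35, 0], [5, 15, -15, 0]],
  ],
)

```text
time: 33.2
position: [0.4253, 0.3225, 0.133]
tcp_rot: [1.0, -0.024, 0.002, -0.002]
ft_force: [0.2, -0.8, -0.5]
width: 0.301
grasp_force: 58.9
```

Emit:
play_rows(
  motion=[
    [[12, 31, 0, 0], [12, 31, 0, 0], [12, 31, 0, 0], [12, 31, 0, 0], [12, 31, 0, 0]],
  ],
)

```text
time: 33.7
position: [0.4755, 0.1607, 0.1293]
tcp_rot: [1.0, -0.025, -0.0, 0.0]
ft_force: [0.1, 0.5, -0.1]
width: 0.301
grasp_force: 58.9
```

Emit:
play_rows(
  motion=[
    [[12, 31, 0, 0], [12, 31, 0, 0], [10, 23, 0, 0], [3.3, 11.4, 0, 0], [0, 0, 0, 0]],
  ],
)

```text
time: 34.2
position: [0.5081, 0.0632, 0.1293]
tcp_rot: [1.0, -0.027, -0.0, 0.0]
ft_force: [0.7, 0.1, -0.6]
width: 0.304
grasp_force: 58.9
```

Emit:
play_rows(
  motion=[
    [[0, 0, 0, 0], [0, 0, 0, 0]],
  ],
)

```text
time: 34.4
position: [0.5074, 0.0657, 0.1295]
tcp_rot: [1.0, -0.025, -0.0, -0.0]
ft_force: [0.3, 0.5, -1.0]
width: 0.296
grasp_force: 58.9
```

```bash
python3 - <<'E'
from h import *
here()
E
```

```text
t 34.4 thermoxy mm [-55.70663698   0.57052903] z 129.4860040346234 yaw err 0.0009209787074371603 tilt [-0.00091035 -0.00041703] F [ 0.27178421  0.46865078 -0.98539649] w 0.29590748700898367 g 58.920959992465214
```

Emit:
play_rows(
  motion=[
    [[1, 0.6, 20, 0], [0, 0, 25, 0], [0, 0, 8, 0], [0, 0, 2, 0], [0, 0, 0, 0]],
  ],
)

```text
time: 34.9
position: [0.5092, 0.0646, 0.0749]
tcp_rot: [1.0, -0.025, -0.0, -0.0]
ft_force: [-0.5, -0.3, -0.3]
width: 0.302
grasp_force: 58.9
```

Emit:
play_rows(
  motion=[
    [[0, 0, 0, 0], [0, 0, 0, 0]],
  ],
)

```text
time: 35.1
position: [0.5099, 0.0641, 0.0755]
tcp_rot: [1.0, -0.025, 0.001, -0.0]
ft_force: [-0.2, 0.2, -0.6]
width: 0.299
grasp_force: 58.9
```

```bash
python3 - <<'E'
from h import *
here()
E
```

```text
t 35.1 thermoxy mm [-53.12410528  -0.82722097] z 75.53081909798722 yaw err 9.848542842724045e-05 tilt [ 0.00166158 -0.00019586] F [-0.17633495  0.16723636 -0.61541429] w 0.2990649013705515 g 58.91867159822141
```

Emit:
play_rows(
  motion=[
    [[-0.8, 0, 4, 0], [0, 0, 4, 0], [0, 0, 3, 0], [0, 0, 0, 0], [0, 0, 0, 0]],
  ],
)

```text
time: 35.6
position: [0.5082, 0.0641, 0.0635]
tcp_rot: [1.0, -0.025, -0.0, -0.0]
ft_force: [0.2, 0.2, -1.5]
width: 0.298
grasp_force: 58.9
```

Emit:
play_rows(
  motion=[
    [[0, 0, 1.2, 0], [0, 0, 0, 0], [0, 0, 0, 0]],
  ],
)

```text
time: 35.9
position: [0.5084, 0.0641, 0.0625]
tcp_rot: [1.0, -0.025, 0.0, -0.0]
ft_force: [0.0, 0.0, -0.8]
width: 0.294
grasp_force: 58.9
```

Emit:
play_rows(
  motion=[
    [[0, 0, 0.8, 0], [0, 0, 0, 0], [0, 0, 0, 0]],
  ],
)

```text
time: 36.2
position: [0.5085, 0.0641, 0.0623]
tcp_rot: [1.0, -0.025, 0.0, -0.0]
ft_force: [-1.4, -0.3, 5.7]
width: 0.301
grasp_force: 59.9
```

Emit:
play_rows(
  motion=[
    [[0, 0, 0, 0], [0, 0, 0, 0], [0, 0, 0, 0], [0, 0, 0, 0], [0, 0, 0, 0]],
  ],
  claw=0,
)

```text
time: 36.7
position: [0.5083, 0.0641, 0.0616]
tcp_rot: [1.0, -0.025, -0.0, -0.0]
ft_force: [0.5, 0.4, -0.3]
width: 0.998
grasp_force: 0.0
```

Emit:
play_rows(
  motion=[
    [[0, 0, -10, 0], [0, 0, -30, 0], [0, 0, -35, 0], [-3, -15, -10, 0], [-4, -31, 0, 0]],
  ],
)

```text
time: 37.2
position: [0.5056, 0.1101, 0.1492]
tcp_rot: [1.0, -0.027, 0.003, -0.0]
ft_force: [1.2, 0.3, 0.3]
width: 1.003
grasp_force: 0.0
```

Emit:
play_rows(
  motion=[
    [[-5, -36, 0, 0], [-5, -36, 0, 0], [-5, -36, 0, 0], [-5, -36, 0, 0], [-5, -36, 0, 0]],
  ],
)

```text
time: 37.7
position: [0.4869, 0.2934, 0.1467]
tcp_rot: [1.0, -0.025, -0.0, -0.0]
ft_force: [0.2, 1.0, -0.4]
width: 1.0
grasp_force: 0.0
```

Emit:
play_rows(
  motion=[
    [[-4.5, -36, 0, 0], [0, -10.5, 0, 0], [0, 0, 0, 0], [0, 0, 0, 0], [0, 0, 0, 0]],
  ],
)

```text
time: 38.2
position: [0.4855, 0.3367, 0.1465]
tcp_rot: [1.0, -0.026, -0.0, 0.0]
ft_force: [0.3, 0.6, 0.2]
width: 0.999
grasp_force: 0.0
```

```bash
python3 - <<'E'
from h import *
here()
E
```

```text
t 38.2 thermoxy mm [-91.33415416 270.17886828] z 146.5292422789209 yaw err -0.0010448215873527233 tilt [-0.00073218  0.00078195] F [0.27217317 0.64061719 0.23140412] w 0.9994488421369178 g 0.0
```

Emit:
play_rows(
  motion=[
    [[0, 0, 25, 0], [0, 0, 35, 0], [0, 0, 35, 0], [0, 0, 20, 0], [0, 0, 7, 0]],
  ],
)

```text
time: 38.7
position: [0.4843, 0.3359, 0.0225]
tcp_rot: [1.0, -0.026, -0.002, 0.001]
ft_force: [-0.3, -0.2, -0.1]
width: 1.001
grasp_force: 0.0
```

Emit:
play_rows(
  motion=[
    [[0, 0, 0, 0], [0, 0, 0, 0], [0, 0, 0, 0]],
  ],
)

```text
time: 39.0
position: [0.4869, 0.3385, 0.0261]
tcp_rot: [1.0, -0.026, 0.001, -0.001]
ft_force: [-0.5, 0.3, -0.8]
width: 0.998
grasp_force: 0.0
```

Emit:
play_rows(
  motion=[
    [[0, 0, 0, 0], [0, 0, 0, 0], [0, 0, 0, 0], [0, 0, 0, 0], [0, 0, 0, 0]],
  ],
  claw=1,
)

```text
time: 39.5
position: [0.4861, 0.3383, 0.0253]
tcp_rot: [1.0, -0.025, 0.0, -0.0]
ft_force: [-1.2, -0.4, 5.7]
width: 0.399
grasp_force: 59.9
```

```bash
python3 - <<'E'
from h import *
here()
E
```

```text
t 39.5 thermoxy mm [-90.85111998 271.80775442] z 25.311882901983882 yaw err 0.00011454737866198328 tilt [ 0.00067797 -0.00054831] F [-1.18538469 -0.38084008  5.67700264] w 0.39894507142705554 g 59.949244600720704
```

Emit:
play_rows(
  motion=[
    [[0, 0, -7, 0], [0, 0, -25, 0], [0, 0, -35, 0], [0, 0, -28, 0], [4, 15, -10, 0]],
  ],
)

```text
time: 40.0
position: [0.4906, 0.3247, 0.1329]
tcp_rot: [1.0, -0.024, 0.002, -0.002]
ft_force: [0.0, 0.3, -1.0]
width: 0.402
grasp_force: 59.8
```

Emit:
play_rows(
  motion=[
    [[10, 32, 0, 0], [10, 32, 0, 0], [10, 32, 0, 0], [10, 32, 0, 0], [10, 32, 0, 0]],
  ],
)

```text
time: 40.5
position: [0.5301, 0.1582, 0.1289]
tcp_rot: [1.0, -0.025, -0.001, 0.0]
ft_force: [-0.2, 0.1, -0.8]
width: 0.404
grasp_force: 59.8
```

Emit:
play_rows(
  motion=[
    [[10, 32, 0, 0], [10, 32, 0, 0], [10, 32, 0, 0], [6, 32, 0, 0], [0.9, 23.4, 0, 0]],
  ],
)

```text
time: 41.0
position: [0.5596, 0.0045, 0.1289]
tcp_rot: [1.0, -0.026, -0.0, 0.0]
ft_force: [0.3, 0.3, -0.5]
width: 0.395
grasp_force: 59.9
```

Emit:
play_rows(
  motion=[
    [[0, 0, 0, 0], [0, 0, 0, 0], [0, 0, 0, 0]],
  ],
)

```text
time: 41.3
position: [0.5593, 0.008, 0.1292]
tcp_rot: [1.0, -0.025, -0.001, -0.0]
ft_force: [0.3, -0.6, -1.4]
width: 0.401
grasp_force: 59.9
```

```bash
python3 - <<'E'
from h import *
here()
E
```

```text
t 41.3 thermoxy mm [ -0.97830457 -54.42872737] z 129.23950480408672 yaw err 0.0001425067857393006 tilt [-0.00113977 -0.00047777] F [ 0.29220507 -0.60015755 -1.39379137] w 0.40064599790095534 g 59.90809275303036
```

Emit:
play_rows(
  motion=[
    [[0.6, 0.2, 20, 0], [0, 0, 16, 0], [0, 0, 6, 0], [0, 0, 0, 0], [0, 0, 0, 0]],
  ],
)

```text
time: 41.8
position: [0.5608, 0.0078, 0.088]
tcp_rot: [1.0, -0.025, 0.0, -0.0]
ft_force: [-0.3, -0.4, 0.1]
width: 0.397
grasp_force: 59.9
```

Emit:
play_rows(
  motion=[
    [[0, 0, 0, 0], [0, 0, 0, 0]],
  ],
)

```text
time: 42.0
position: [0.5612, 0.0073, 0.0884]
tcp_rot: [1.0, -0.025, 0.001, 0.0]
ft_force: [-0.1, 0.3, -0.9]
width: 0.396
grasp_force: 59.9
```

```bash
python3 - <<'E'
from h import *
here()
E
```

```text
t 42.0 thermoxy mm [  0.92131885 -54.9949311 ] z 88.40246111643913 yaw err 0.0001585086238073477 tilt [ 1.36251160e-03 -1.88245579e-05] F [-0.05553104  0.28101281 -0.87133906] w 0.39560191722652105 g 59.88768135197461
```

Emit:
play_rows(
  motion=[
    [[-0.6, 0, 5, 0], [0, 0, 6, 0], [0, 0, 4, 0], [0, 0, 2, 0], [0, 0, 0, 0]],
  ],
)

```text
time: 42.5
position: [0.5596, 0.0073, 0.0701]
tcp_rot: [1.0, -0.025, -0.001, -0.0]
ft_force: [-0.1, -0.2, -0.9]
width: 0.396
grasp_force: 59.9
```

Emit:
play_rows(
  motion=[
    [[0, 0, 1.2, 0], [0, 0, 0, 0], [0, 0, 0, 0]],
  ],
)

```text
time: 42.8
position: [0.5601, 0.0073, 0.0696]
tcp_rot: [1.0, -0.025, 0.0, -0.0]
ft_force: [-0.5, -0.3, -0.6]
width: 0.397
grasp_force: 59.9
```

Emit:
play_rows(
  motion=[
    [[0, 0, 1, 0], [0, 0, 0, 0], [0, 0, 0, 0]],
  ],
)

```text
time: 43.1
position: [0.56, 0.0073, 0.0685]
tcp_rot: [1.0, -0.025, 0.0, -0.0]
ft_force: [0.0, 0.2, -1.3]
width: 0.397
grasp_force: 59.9
```

Emit:
play_rows(
  motion=[
    [[0, 0, 0.8, 0], [0, 0, 0, 0], [0, 0, 0, 0]],
  ],
)

```text
time: 43.4
position: [0.5601, 0.0073, 0.0683]
tcp_rot: [1.0, -0.025, 0.0, -0.0]
ft_force: [-1.1, 0.1, 6.0]
width: 0.403
grasp_force: 60.7
```

Emit:
play_rows(
  motion=[
    [[0, 0, 0.4, 0], [0, 0, 0, 0], [0, 0, 0, 0]],
  ],
)

```text
time: 43.7
position: [0.5601, 0.0073, 0.0683]
tcp_rot: [1.0, -0.025, 0.0, -0.0]
ft_force: [-2.4, 0.3, 9.4]
width: 0.398
grasp_force: 61.1
```

Emit:
play_rows(
  motion=[
    [[0, 0, 0, 0], [0, 0, 0, 0], [0, 0, 0, 0], [0, 0, 0, 0], [0, 0, 0, 0]],
  ],
  claw=0,
)

```text
time: 44.2
position: [0.5599, 0.0073, 0.0671]
tcp_rot: [1.0, -0.025, -0.0, -0.0]
ft_force: [0.1, 0.1, 0.0]
width: 0.998
grasp_force: 0.0
```

Emit:
play_rows(
  motion=[
    [[0, 0, -10, 0], [0, 0, -30, 0], [0, 0, -35, 0], [0, -15, -5, 0], [-2, -30, 0, 0]],
  ],
)

```text
time: 44.7
position: [0.5622, 0.0516, 0.1497]
tcp_rot: [1.0, -0.027, 0.002, 0.0]
ft_force: [0.9, 0.6, -0.6]
width: 1.0
grasp_force: 0.0
```

Emit:
play_rows(
  motion=[
    [[-4, -38, 0, 0], [-4, -38, 0, 0], [-4, -38, 0, 0], [-4, -38, 0, 0], [-4, -38, 0, 0]],
  ],
)

```text
time: 45.2
position: [0.5493, 0.245, 0.1474]
tcp_rot: [1.0, -0.025, -0.0, -0.0]
ft_force: [0.9, 0.5, 0.2]
width: 1.0
grasp_force: 0.0
```

Emit:
play_rows(
  motion=[
    [[-4, -38, 0, 0], [0, -38, 0, 0], [0, -22.5, 0, 0], [0, 0, 0, 0], [0, 0, 0, 0]],
  ],
)

```text
time: 45.7
position: [0.5503, 0.3419, 0.147]
tcp_rot: [1.0, -0.025, -0.0, 0.0]
ft_force: [0.7, -0.8, -0.4]
width: 1.002
grasp_force: 0.0
```

Emit:
play_rows(
  motion=[
    [[0, 0, 0, 0], [0, 0, 0, 0]],
  ],
)

```text
time: 45.9
position: [0.5508, 0.3404, 0.1473]
tcp_rot: [1.0, -0.026, -0.0, 0.0]
ft_force: [-0.0, 0.2, 0.2]
width: 0.998
grasp_force: 0.0
```

```bash
python3 - <<'E'
from h import *
here()
E
```

```text
t 45.9 thermoxy mm [-26.27845134 277.19014802] z 147.25842997622905 yaw err -0.0012737844746640858 tilt [-0.00047916  0.00042831] F [-0.039563    0.22363983  0.2062604 ] w 0.9982619345236563 g 0.0
```

Down 123.

Emit:
play_rows(
  motion=[
    [[0, 0, 25, 0], [0, 0, 35, 0], [0, 0, 35, 0], [0, 0, 20, 0], [0, 0, 8, 0]],
  ],
)

```text
time: 46.4
position: [0.5494, 0.3398, 0.022]
tcp_rot: [1.0, -0.026, -0.002, 0.001]
ft_force: [-0.9, -0.6, -0.3]
width: 1.002
grasp_force: 0.0
```

Emit:
play_rows(
  motion=[
    [[0, 0, 0, 0], [0, 0, 0, 0], [0, 0, 0, 0]],
  ],
)

```text
time: 46.7
position: [0.5522, 0.3421, 0.0259]
tcp_rot: [1.0, -0.025, 0.001, -0.001]
ft_force: [-0.2, 0.5, 0.1]
width: 0.996
grasp_force: 0.0
```

Emit:
play_rows(
  motion=[
    [[0, 0, 0, 0], [0, 0, 0, 0], [0, 0, 0, 0], [0, 0, 0, 0], [0, 0, 0, 0]],
  ],
  claw=1,
)

```text
time: 47.2
position: [0.5514, 0.3422, 0.0251]
tcp_rot: [1.0, -0.025, 0.0, -0.0]
ft_force: [-1.4, 0.8, 5.6]
width: 0.508
grasp_force: 60.5
```

```bash
python3 - <<'E'
from h import *
here()
E
```

```text
t 47.2 thermoxy mm [-25.84601573 278.95421307] z 25.057944956510465 yaw err 3.982358765588362e-05 tilt [ 0.00096913 -0.00092571] F [-1.37092237  0.78610231  5.57107693] w 0.5078267236650088 g 60.50477343786042
```

Emit:
play_rows(
  motion=[
    [[0, 0, -7, 0], [0, 0, -25, 0], [0, 0, -35, 0], [0, 0, -28, 0], [2, 15, -10, 0]],
  ],
)

```text
time: 47.7
position: [0.5539, 0.3283, 0.1326]
tcp_rot: [1.0, -0.024, 0.002, -0.001]
ft_force: [2.0, -0.4, 0.0]
width: 0.504
grasp_force: 60.9
```

Emit:
play_rows(
  motion=[
    [[4, 32, 0, 0], [4, 32, 0, 0], [4, 32, 0, 0], [4, 32, 0, 0], [4, 32, 0, 0]],
  ],
)

```text
time: 48.2
position: [0.5628, 0.1633, 0.1283]
tcp_rot: [1.0, -0.025, -0.001, 0.0]
ft_force: [-0.7, -0.2, -0.5]
width: 0.501
grasp_force: 60.9
```

Emit:
play_rows(
  motion=[
    [[3.9, 32, 0, 0], [0, 18.4, 0, 0], [0, 0, 0, 0], [0, 0, 0, 0], [0, 0, 0, 0]],
  ],
)

```text
time: 48.7
position: [0.5649, 0.1157, 0.1289]
tcp_rot: [1.0, -0.025, -0.0, -0.0]
ft_force: [-0.6, -0.9, 0.2]
width: 0.503
grasp_force: 61.0
```

Emit:
play_rows(
  motion=[
    [[0, 0, 0, 0], [0, 0, 0, 0]],
  ],
)

```text
time: 48.9
position: [0.5653, 0.1161, 0.1292]
tcp_rot: [1.0, -0.025, -0.0, -0.0]
ft_force: [0.4, 0.3, -0.7]
width: 0.501
grasp_force: 61.0
```

```bash
python3 - <<'E'
from h import *
here()
E
```

```text
t 48.9 thermoxy mm [-0.49845498 53.8453879 ] z 129.1794837604437 yaw err 0.0012547228714165568 tilt [-6.89297785e-05 -1.65769742e-04] F [ 0.40474508  0.29408308 -0.69595759] w 0.5009268901461127 g 60.957539756200276
```

Emit:
play_rows(
  motion=[
    [[0.4, 0.2, 20, 0], [0, 0, 16, 0], [0, 0, 6, 0], [0, 0, 0, 0], [0, 0, 0, 0]],
  ],
)

```text
time: 49.4
position: [0.5661, 0.1153, 0.0877]
tcp_rot: [1.0, -0.025, 0.0, -0.0]
ft_force: [0.1, -0.7, -0.1]
width: 0.501
grasp_force: 61.0
```

Emit:
play_rows(
  motion=[
    [[0, 0, 0, 0], [0, 0, 0, 0]],
  ],
)

```text
time: 49.6
position: [0.5664, 0.1152, 0.0881]
tcp_rot: [1.0, -0.025, 0.001, -0.0]
ft_force: [0.3, 0.6, 0.6]
width: 0.504
grasp_force: 61.0
```

```bash
python3 - <<'E'
from h import *
here()
E
```

```text
t 49.6 thermoxy mm [ 0.67507249 52.97253423] z 88.05263457162454 yaw err 4.7236751060587834e-05 tilt [ 0.00147098 -0.00030002] F [0.27343656 0.63574154 0.55950158] w 0.5044752019682569 g 60.95230920414906
```

Emit:
play_rows(
  motion=[
    [[-0.5, -0.4, 5, 0], [0, 0, 6, 0], [0, 0, 4, 0], [0, 0, 2, 0], [0, 0, 0, 0]],
  ],
)

```text
time: 50.1
position: [0.5649, 0.1154, 0.0697]
tcp_rot: [1.0, -0.025, -0.001, 0.0]
ft_force: [0.3, -0.2, -0.4]
width: 0.508
grasp_force: 61.0
```

Emit:
play_rows(
  motion=[
    [[0, 0, 1.2, 0], [0, 0, 1, 0], [0, 0, 0, 0], [0, 0, 0, 0]],
  ],
)

```text
time: 50.5
position: [0.5653, 0.1155, 0.0681]
tcp_rot: [1.0, -0.025, 0.0, -0.0]
ft_force: [-0.4, -0.2, 0.0]
width: 0.505
grasp_force: 60.9
```

Emit:
play_rows(
  motion=[
    [[0, 0, 0.6, 0], [0, 0, 0, 0], [0, 0, 0, 0]],
  ],
)

```text
time: 50.8
position: [0.5655, 0.1155, 0.068]
tcp_rot: [1.0, -0.025, 0.0, -0.0]
ft_force: [-0.5, 0.2, 5.5]
width: 0.505
grasp_force: 61.2
```

Emit:
play_rows(
  motion=[
    [[0, 0, 0.4, 0], [0, 0, 0, 0], [0, 0, 0, 0]],
  ],
)

```text
time: 51.1
position: [0.5656, 0.1156, 0.068]
tcp_rot: [1.0, -0.025, 0.0, -0.0]
ft_force: [-1.9, -0.4, 9.1]
width: 0.503
grasp_force: 61.3
```

Release, rise and back off for a final look.

Emit:
play_rows(
  motion=[
    [[0, 0, 0, 0], [0, 0, 0, 0], [0, 0, 0, 0], [0, 0, 0, 0], [0, 0, 0, 0]],
  ],
  claw=0,
)

```text
time: 51.6
position: [0.5652, 0.1155, 0.0669]
tcp_rot: [1.0, -0.025, -0.0, -0.0]
ft_force: [0.1, -0.6, 0.3]
width: 0.999
grasp_force: 0.0
```

Emit:
play_rows(
  motion=[
    [[0, 0, -10, 0], [0, 0, -30, 0], [0, 0, -35, 0], [0, 0, -30, 0], [-20, 10, -20, 0]],
  ],
)

```text
time: 52.1
position: [0.5484, 0.1071, 0.1956]
tcp_rot: [1.0, -0.025, 0.003, -0.001]
ft_force: [0.3, -0.7, 0.1]
width: 1.001
grasp_force: 0.0
```

Emit:
play_rows(
  motion=[
    [[-30, 15, 0, 0], [-30, 15, 0, 0], [-25, 15, 0, 0], [0, 0, 0, 0], [0, 0, 0, 0]],
  ],
)

```text
time: 52.6
position: [0.4578, 0.0657, 0.1929]
tcp_rot: [1.0, -0.026, 0.001, -0.0]
ft_force: [0.9, -0.6, 0.5]
width: 1.002
grasp_force: 0.0
```

Emit:
play_rows(
  motion=[
    [[0, 0, 0, 0], [0, 0, 0, 0]],
  ],
)

```text
time: 52.8
position: [0.4589, 0.0662, 0.1924]
tcp_rot: [1.0, -0.025, 0.001, -0.0]
ft_force: [-0.7, -0.2, 0.2]
width: 1.001
grasp_force: 0.0
```

```bash
python3 - <<'E'
from h import *
here()
s=imaging.capture('wrist');t=imaging.capture('scene')
o=np.hstack([cv2.resize(s[0:300,170:470,::-1],(400,400)),cv2.resize(t[150:310,240:440,::-1],(400,400))]);cv2.imwrite('pics/s9.png',o)
for n,X in dict(vial=(-.054,0,.094),bottle=(0,-.054,.114),beaker=(0,.054,.103)).items(): print(n,(proj('wrist',[*to_w(X),X[2]])-[170,0])*4/3)
E
```

```text
t 52.8 thermoxy mm [-104.22340387   -1.40671234] z 192.35128567767242 yaw err 0.0002884260150420037 tilt [ 0.00108479 -0.00029548] F [-0.7158652  -0.21418827  0.19608966] w 1.0010342517385078 g 0.0
vial [201.06597047 222.95590045]
bottle [329.16075556  96.34207857]
beaker [ 77.95004316 100.40947641]
```

View pics/s9.png

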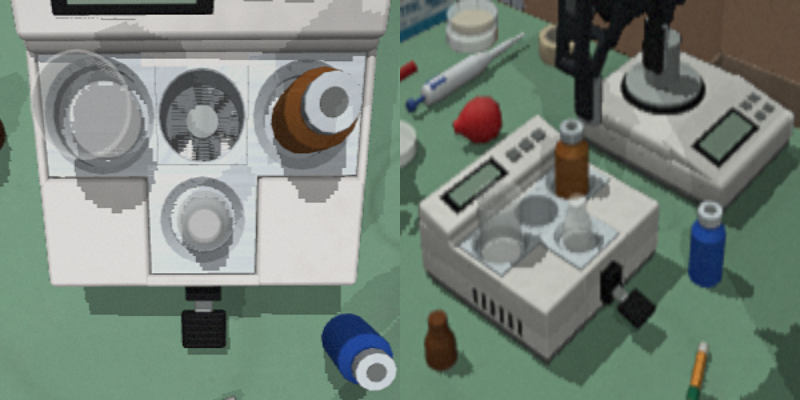

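The picture shows all three vessels upright and seated in their wells (vial at (204,224), bottle cap at (332,99), beaker at (82,103)). Each matches its predicted position. The cup is on the pan.

```bash
python3 -c "
from h import *
print(job.close_job())"
```

```text
the job is handed in; nothing more can be done
None
```

The job is handed in: the cup stands upright near the middle of the balance pan, and the beaker, bottle and vial are back upright and fully down in their own wells at 52.8 s of the 138 s allowed; no verdict was returned.

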